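# Open the label printer for a new roll

## Task

The label printer on the bench needs a new wide roll. Using only the fingertips and gripping nothing, push its hinged cover up from under the front lip and over past its balance point until it lies back against its stop by its own weight (swing it over, do not fling it), then push the two roll guides inside it apart as far as they go. Do not shove or lift the printer, leave everything else on the bench where it is, and take the hand away.

Things in the scene. Friction and masses are not known exactly. Their poses are not given: they have to be found in the camera images.
- printer: Desktop label printer, off-white with black cover, loose on rubber feet (about 2 kg; some 10 N of sideways push shifts it). 190 mm wide (y), 200 deep (x), 140 high when shut. Origin: centre of its underside, at bench level. -x is its front (label slot, keys), towards the robot; +y its left seen from the robot; z up. Below the cover's lip the front face lies 92 mm in front of the origin (a low chin: 100 mm).
- bay (a point): Middle of the floor of the roll bay inside the printer, 11 mm behind the printer's origin and 26 mm above the bench; frame as the printer's. The bay is open at the top once the cover is open: 112 mm long in x, 122 mm wide in y; its side walls reach 95 mm above the bench, its front and rear walls 88 mm (a rubber roller on the front one 95 mm).
- cover (a joint): Angle of the printer's black cover (rad): 0 shut, growing as its front edge swings up and away towards the back; stop at 1.92 (110 degrees). Not latched. About 0.32 kg; it falls shut below about 1.35 and falls open by itself above about 1.45; the hinge is lightly damped. Lifting it at the lip takes about 2 N.
- cover_hinge (a point): Middle of the cover's hinge axis (along the printer's y), at the rear of the printer, 88 mm behind its origin and 100 mm above the bench. Its frame turns with the cover: when shut it is parallel to the printer's frame, and the underside of the cover is its plane z = 0, reaching from the hinge to x = -208 mm.
- cover_lip (a point): Middle of the cover's lower front edge, 208 mm from the hinge axis (shut: 120 mm in front of the printer's origin, 100 mm up). Here a lip 186 mm wide, 9 mm thick juts 20 mm out from the cover front and 28 mm out from the printer's face; fingertips go under it from the front. From this edge inwards the underside is solid and flat for 71 mm, hollow beyond. Frame as cover_hinge.
- cover_pan: The cover's underside: lower half of the lip, print-head block, side skirts. Origin and frame as cover_hinge.
- cover_shell: The cover's outside: upper half of the lip, front, top with a smoked window, rear. The top is 40 mm above the underside. Origin and frame as cover_hinge.
- guide_left (a joint): Sliding roll guide on the printer's +y side (m): 0 closest in, 0.030 fully out at its stop. The two guides are geared together: pushing one out moves the other out as much. They stay where left; sliding them takes about 2 to 3 N.
- guide_right (a joint): The same for the guide on the printer's -y side: 0 closest in, 0.030 fully out.
- guide_left_top (a point): Top point of the inner face (looking to the bay's middle) of the +y guide: a grey upright disc, 88 mm diameter, 6 mm thick, in the printer's x-z plane. It lies 11 mm behind the printer's origin, 88.5 mm above the bench, 24 mm + joint value from the bay's middle plane (54 mm fully out). A hub of 24 mm diameter at the disc's centre, 44 mm below this point, stands out 5 mm inwards.
- guide_right_top (a point): The same for the -y guide.
- label_roll: Roll of white labels standing on end beside the printer, 64 mm in diameter, 78 mm high; origin under its centre. Leave it.
- empty_core: Empty cardboard core standing on end beside the printer, 39 mm in diameter, 85 mm high; origin under its centre. Leave it.
- scanner: Cream and grey hand scanner lying on its side left of the printer, about 180 by 80 mm, 62 mm high; origin under its neck. Leave it.
- mouse: Black computer mouse, 105 by 58 mm, 34 mm high; origin under its centre. Leave it.
- stapler: Black stapler, 130 by 34 mm, 52 mm high; origin under its centre. Leave it.
- tape_dispenser: Black tape dispenser, 140 by 56 mm, 82 mm high; origin under its centre. Leave it.
- small_carton: Small cardboard box behind the printer, 50 by 110 mm, 55 mm high; origin under its centre. Leave it.

How it is judged:
By the outcome, as a careful person would: the job done as asked, in the order asked, and still so for the second after the job is handed in, with the robot touching nothing.
It also fails if it takes over 48 s, if anything falls off the work surface, if the arm or the gripper's body presses on something with over 40 N, if the wrist force passes 120 N, or if a joint passes its speed limit or range.

## Robot

A 6-joint arm with a two-finger parallel gripper is mounted at the origin on the work surface. World frame = base frame: x ahead of the robot, y to its left, z up, the work surface at z = 0. Lengths are in m, angles in rad, forces in N, time in s.
With the tool pointing down it reaches from about 0.3 to 0.85 m from the base axis. Payload 5.4 kg.
Tool frame: the origin (TCP) lies at the very end of the fingers, on their centre line; the grasp point (between the pads) lies 19 mm behind it; z points along the fingers, y is the direction in which the jaws open and shut (so a half turn about z gives the same grasp; the last joint's range is limited). The gripper opens to 85 mm and grips with 20 to 120 N. Pads are 22 mm wide; open, the fingers measure 114 mm over their backs; the gripper's body (76 mm by 85 mm) begins 54 mm behind the grasp point. The pads swing forward as they close: fully open they stand 13 mm farther back than shut.
Start: joints at [-1.389, 0.158, 1.597, -0, 1.386, -0.21], TCP at [0.22, -0.531, 0.231] pointing down, gripper open.
Joint ranges: [-2.91, 2.91], [-0.94, 2.29], [0.18, 2.7], [-1.29, 4.43], [0.17, 2.64], [-3, 3]. Speed limits (rad/s): [2.57, 2.57, 3.14, 3.14, 3.14, 3.14].

## Interface

Orientations are given as a unit quaternion [w, x, y, z].
In Python, from cell import env gives the robot as it stands.
- The arm moves only by the tool servo_tool, never from a script. Its argument "steps" is a list of rows, each a list of 7 numbers: the shift along the tool's x, y, z in cm, then the turn, a rotation vector about the tool's x, y, z in rad, then the finger opening in cm, from 0 to 8.54. A call has exactly 8 rows; each row shifts and turns the commanded pose from where the row before left it, along the tool's axes as they then stand; what a row does not reach is not made up. A row lasts 1/8 s, in which the tool goes at most 62.5 mm and 10.7 degrees, less where a joint would pass 70% of its speed; a pose out of reach is approached as far as the arm can. A call is refused whole if a number of a shift passes 6.25 or a number of a turn 0.188, either way. A call with a gripper value outside its range is refused whole. The fingers move at their own pace and stop on an object; "newtons" is the grip in N (left out, the last holds). Time passes only in rows, so rows that do not move let the fingers close, or fill a call up. It gives the time, the measured TCP pose, the force and the opening at its end, in the units of the state.
- env.read_state(): the state, without advancing time (a new reading comes with each control period).
- env.camera(name): name is "scene" or "top" or "wrist"; returns a dict with "pixels" (384x512x3 uint8, red, green, blue), "intrinsics" (3x3 intrinsics, pixels), "cam_to_world" (4x4, takes a point from camera to world coordinates); the wrist camera has in their place "tool_from_camera" (4x4, takes a point from camera to tool coordinates, whose origin is the TCP and whose axes are the flange's). Camera axes: x right, y down, z forward; pixel columns grow to the right and rows downward; lengths in m; the calibration is good to about 2 mm. The wrist camera is an equidistant fisheye: a pixel r from the principal point sees the ray r / f radians off the axis. A picture is of the moment at which its call begins: read the wrist's pose just before it. There is no depth.
- env.finish_job(): hands the job in, once; it reports no verdict.
Trained networks look in the newest picture that a camera, given by its name, has taken for a name from the list of things; names that differ only in an ending like _2 or _b are one class to them, and where a whole thing is asked for, a point or a joint stands for the part that bears it (a point fixed in the world has none). Each returns a list of dicts, best first, with "p" (0 to 1); they miss things now and then, are a little off and sometimes report something else, mostly with a low value. They report only what shows in the picture. A call takes as long as a camera call.
- env.boxes_of(thing, camera): "bbox" ([centre column, centre row, width, height] in pixels, round what is visible of it).
- env.silhouettes(thing, camera): "mask" (384x512 bool, what is visible of it) and "bbox" ([centre column, centre row, width, height] in pixels, round what is visible of it).
The state is a dict: "clock": time; "q": joint angles; "dq": joint speeds; "joint_torque": joint torques, N m; "eef_pos": TCP position; "ee_rot": TCP orientation; "wrist_force": force on the tool from outside, world axes, zero at the start; "ft_torque": the same for the moment, N m; "gripper_width": finger opening in m.
Only numpy, scipy, OpenCV 4.12 (cv2) and the standard library are available. Lean on these libraries where they do the work, as an engineer would, in place of code of your own. Each camera call takes 0.05 s, during which the arm holds its last target. There are 200 camera calls.

## Working session

There is one attempt and no reset: what is moved stays moved. The work goes in short steps, Python scripts to look and compute and a tool call to move; the robot and the scene stay as the last step left them, time stands still between calls to the robot, and variables do not carry over. Pictures are saved under pics/ and viewed, about 8 in all and at most 12, crops included, and the job is handed in when it is done.

Besides the shell and the picture viewer there is one more tool, called after "Emit:" as a command line: name --pt "numbers of a row" for each row, then --argument value for the rest. servo_tool: Moves the arm, as the interface text tells. Its arguments: {"type":"object","properties":{"steps":{"type":"array","items":{"type":"array","items":{"type":"number"}}},"newtons":{"type":"number"}},"required":["steps"]}

```bash
ls; mkdir -p pics
python3 - <<'E'
from cell import env
import cv2,numpy as np
for c in("scene","top"):
    r=env.camera(c); cv2.imwrite(f"pics/{c}0.png",r["pixels"][:,:,::-1])
    print(c,np.round(r["intrinsics"],1).tolist(),np.round(r["cam_to_world"],4).tolist())
    for t in("printer","cover_shell","cover_pan","cover_lip","label_roll","empty_core","scanner","mouse","stapler","tape_dispenser","small_carton"):
        print(t,[(np.round(d["bbox"],1).tolist(),round(d["p"],2)) for d in env.boxes_of(t,c)[:2]])
s=env.read_state();print(s)
E
cd pics; python3 -c "
import cv2,numpy as np
cv2.imwrite('both0.png',np.vstack([cv2.imread('scene0.png'),cv2.imread('top0.png')])[:, :])"
```

```text
pics
scene [[369.5, 0.0, 251.4], [0.0, 369.5, 191.5], [0.0, 0.0, 1.0]] [[-0.1031, 0.8583, -0.5027, 1.0932], [0.9946, 0.0937, -0.0441, 0.0543], [0.0092, -0.5046, -0.8633, 1.0237], [0.0, 0.0, 0.0, 1.0]]
printer [([272.6, 214.4, 90.5, 99.0], 0.58)]
cover_shell [([273.6, 209.9, 90.6, 88.0], 0.63)]
cover_pan []
cover_lip [([272.5, 211.3, 89.3, 84.4], 0.78), ([274.7, 216.4, 92.6, 99.4], 0.22)]
label_roll [([224.3, 198.2, 27.7, 30.2], 0.86)]
empty_core [([221.9, 220.6, 9.1, 22.9], 0.69)]
scanner [([337.6, 242.3, 29.5, 69.3], 0.7)]
mouse [([162.8, 132.7, 20.7, 27.5], 0.79)]
stapler [([101.2, 167.9, 23.5, 38.5], 0.79)]
tape_dispenser [([406.9, 167.6, 25.8, 40.8], 0.67)]
small_carton [([174.9, 271.7, 46.9, 26.2], 0.71), ([405.2, 167.4, 25.9, 42.5], 0.24)]
top [[383.2, 0.0, 256.5], [0.0, 383.2, 189.5], [0.0, 0.0, 1.0]] [[0.0365, -0.9771, 0.2097, 0.2158], [-0.9993, -0.0365, 0.0041, -0.0292], [0.0037, -0.2097, -0.9778, 1.5126], [0.0, 0.0, 0.0, 1.0]]
printer [([232.7, 165.0, 65.8, 71.4], 0.87)]
cover_shell [([233.0, 164.2, 66.0, 70.5], 0.59)]
cover_pan []
cover_lip [([232.7, 166.7, 70.7, 69.8], 0.
[... 352 characters left out ...]
 22.6, 16.6], 0.77)]
{'clock': 1.2, 'q': array([-1.38911402e+00,  1.58416002e-01,  1.59705804e+00,  9.61012494e-06,
        1.38626177e+00, -2.10066353e-01]), 'dq': array([-0.00019058, -0.00042897, -0.00053471,  0.00180555, -0.00182455,
        0.00046268]), 'joint_torque': array([ 5.69201402e-04, -3.96010387e+01, -3.31700957e+01, -3.50986138e-04,
        8.23782666e-04,  2.70824323e-06]), 'eef_pos': array([ 0.21952784, -0.53137817,  0.23126104]), 'ee_rot': array([-7.15057919e-05,  9.80878048e-01,  1.94623355e-01,  5.73877350e-06]), 'wrist_force': array([-0.49855941,  0.25982386,  0.06016747]), 'ft_torque': array([-0.03597052,  0.00698152, -0.04886166]), 'gripper_width': 0.08518451197309983}
```

View pics/scene0.png

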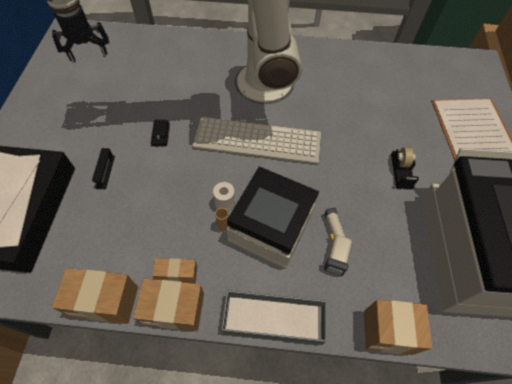

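View pics/top0.png

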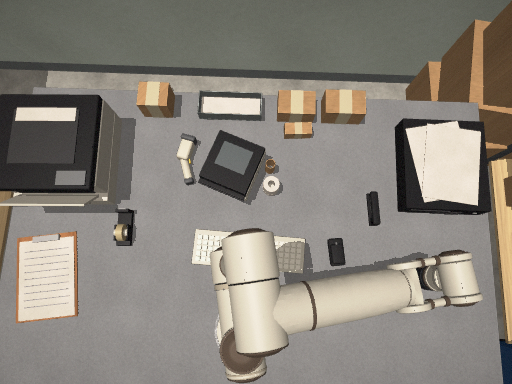

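```bash
cat > h.py <<'E'
import numpy as np,cv2
from scipy.spatial.transform import Rotation as R
def proj(P,K,T):
    T=np.array(T);p=(np.atleast_2d(P)-T[:3,3])@T[:3,:3];return (p[:,:2]/p[:,2:])@np.diag([K[0][0],K[1][1]])+[K[0][2],K[1][2]]
def ray(uv,K,T,z):
    T=np.array(T);d=T[:3,:3]@[(uv[0]-K[0][2])/K[0][0],(uv[1]-K[1][2])/K[1][1],1];return T[:3,3]+d*(z-T[2,3])/d[2]
B=np.array([(x,y,z) for xs,w,zs in(((-.092,.1),.095,(0,.1)),((-.1,.1),.093,(.1,.14)),((-.12,-.1),.093,(.1,.109)),((-.1,-.09),.09,(0,.03))) for x in xs for y in(-w,w) for z in zs])
def W(P,p):
    c,s=np.cos(p[2]),np.sin(p[2]);return np.atleast_2d(P)@np.array([[c,s,0],[-s,c,0],[0,0,1]])+[p[0],p[1],0]
E
cat > fit.py <<'E'
from cell import env
from h import *
from scipy.optimize import minimize
D=[]
for c in("scene","top"):
    r=env.camera(c);m=[env.silhouettes(t,c) for t in("printer","cover_shell")]
    M=np.zeros((384,512),bool)
    for l in m:
        for d in l[:1]:
            print(c,d["p"],d["mask"].sum(),d["bbox"]);M|=d["mask"]
    D.append((r["pixels"],np.array(r["intrinsics"]),r["cam_to_world"],M))
S=4
def hull(p,K,T):
    h=cv2.convexHull(np.float32(proj(W(B,p),K,T)))
    im=np.zeros((384*S,512*S),np.uint8);cv2.fillConvexPoly(im,np.int32(np.round((h+.5)*S*16)),1,shift=4);return cv2.resize(im.astype(np.float32),(512,384),interpolation=cv2.INTER_AREA)
def cost(p,DD=None):
    return sum(np.abs(hull(p,K,T)-M).sum() for _,K,T,M in (DD or D))
x0=ray([233,164],D[1][1],D[1][2],.1)
for DD in (D,D[:1],D[1:]):
    b=min((minimize(cost,[x0[0],x0[1],a],args=(DD,),method="Nelder-Mead",options=dict(initial_simplex=[[x0[0],x0[1],a],[x0[0]+.02,x0[1],a],[x0[0],x0[1]+.02,a],[x0[0],x0[1],a+.15]],xatol=1e-4,fatol=.1)) for a in(-.6,-.4,-.2,.2,.4)),key=lambda r:r.fun)
    print(b.x,b.fun)
    if DD is D:p=b.x
out=[]
for im,K,T,M in D:
    im=im.copy();k=5;u,v=np.int32(proj(W([0,0,.07],p),K,T)[0]);cr=cv2.resize(im[v-55:v+55,u-75:u+75],None,fx=k,fy=k,interpolation=cv2.INTER_CUBIC)
    q=lambda P:np.int32((proj(W(P,p),K,T)-[u-75,v-55]+.5)*k)
    for P in ([[-.12,-.093,.1],[-.12,.093,.1]],[[-.1,-.093,.14],[-.1,.093,.14],[.1,.093,.14],[.1,-.093,.14]],[[-.092,-.095,0],[-.092,.095,0],[.1,.095,0],[.1,-.095,0]]):
        cv2.polylines(cr,[q(P)],True,(255,0,0),1)
    out.append(cv2.resize(cr,(800,586))[:, :, ::-1][::2,::1] if 0 else cv2.resize(cr[:,:,::-1],(410,300)))
cv2.imwrite("pics/fit.png",np.vstack(out))
K,T=D[1][1],D[1][2]
for t,z in(("label_roll",.04),("empty_core",.04),("scanner",.03),("small_carton",.03)):
  for i,c in enumerate(("scene","top")):
    for d in env.boxes_of(t,c)[:1]: 
        w=ray(d["bbox"][:2],D[i][1],D[i][2],z);print(t,c,np.round(w,3), np.round(W(w-[p[0],p[1],0],[0,0,-p[2]]),3))
E
python3 fit.py
```

```text
scene 0.9 5741 [271.3, 217.5, 90.8, 97.4]
scene 0.77 4697 [273.2, 211.7, 91.8, 85.0]
top 0.67 2993 [231.0, 166.4, 65.6, 69.1]
top 0.75 2819 [232.6, 164.4, 66.0, 70.1]
[ 0.613418    0.07280719 -0.34378327] 362.75
[ 0.61283745  0.07230793 -0.34747336] 180.5
[ 0.61616442  0.07451013 -0.34825568] 141.375
label_roll scene [ 0.552 -0.078  0.04 ] [[-0.007 -0.163  0.04 ]]
label_roll top [ 0.543 -0.086  0.04 ] [[-0.013 -0.173  0.04 ]]
empty_core scene [ 0.635 -0.068  0.04 ] [[ 0.068 -0.125  0.04 ]]
scanner scene [0.655 0.27  0.03 ] [[-0.027  0.199  0.03 ]]
scanner top [0.64  0.257 0.03 ] [[-0.038  0.182  0.03 ]]
small_carton scene [ 0.792 -0.174  0.03 ] [[ 0.251 -0.172  0.03 ]]
small_carton top [ 0.79  -0.186  0.03 ] [[ 0.253 -0.184  0.03 ]]
```

View pics/fit.png

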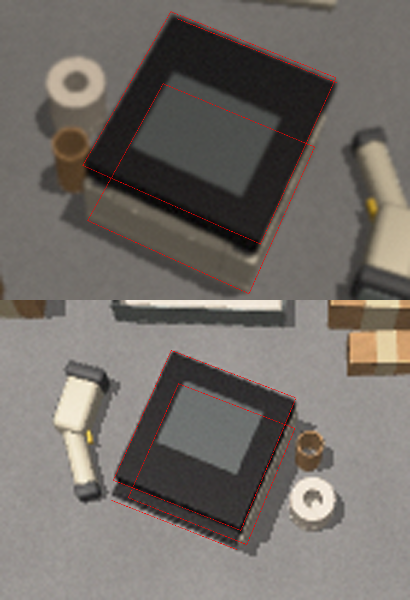

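```bash
cat >> h.py <<'E'
PP=[.614,.073,-.346]
def pose(x,z,phi,y=0,pp=None):
    """TCP pose in printer frame; phi = tool tilt below horizontal; tool y = printer +y, so tool x points back when down"""
    pp=pp or PP
    d=np.array([np.cos(phi),0,-np.sin(phi)]);yy=np.array([0,1.,0]);M=np.column_stack([np.cross(yy,d),yy,d])
    return W([x,y,z],pp)[0],R.from_euler("z",pp[2])*R.from_matrix(M)
def cur(env):
    s=env.read_state();q=s["ee_rot"];return np.array(s["eef_pos"]),R.from_quat([q[1],q[2],q[3],q[0]]),s
def inP(pos,pp=None):
    pp=pp or PP;return W(np.array(pos)-[pp[0],pp[1],0],[0,0,-pp[2]])[0]
def plan(p,r,way,g):
    """way: list of (pos,rot) per row"""
    rows=[]
    for P,Q in way:
        sh=np.round(r.inv().apply(P-p)*100,2);tu=np.round((r.inv()*Q).as_rotvec(),3)
        rows.append([float(v) for v in sh]+[float(v) for v in tu]+[g])
        p=p+r.apply(sh/100);r=r*R.from_rotvec(tu)
    for i in range(0,len(rows),8):print(rows[i:i+8],"\n")
def lin(a,b,n):
    dr=(a[1].inv()*b[1]).as_rotvec();return [(a[0]+(b[0]-a[0])*k/n,a[1]*R.from_rotvec(dr*k/n)) for k in range(1,n+1)]
E
python3 - <<'E'
from cell import env
from h import *
p,r,s=cur(env);print(r.as_matrix().round(3).tolist())
A=pose(-.2,.25,np.pi/2)
plan(p,r,lin((p,r),A,16),0)
E
```

```text
[[0.924, 0.382, -0.0], [0.382, -0.924, -0.0], [-0.0, 0.0, -1.0]]
[[2.8, -3.39, -0.12, -0.0, 0.0, -0.15, 0], [3.27, -2.94, -0.11, -0.0, 0.0, -0.15, 0], [3.67, -2.41, -0.12, -0.0, 0.0, -0.151, 0], [4.0, -1.83, -0.12, -0.0, 0.0, -0.15, 0], [4.22, -1.22, -0.11, -0.0, 0.0, -0.15, 0], [4.36, -0.57, -0.12, -0.0, 0.0, -0.15, 0], [4.39, 0.09, -0.12, -0.0, 0.0, -0.151, 0], [4.33, 0.74, -0.12, -0.0, 0.0, -0.15, 0]] 

[[4.17, 1.39, -0.11, -0.0, 0.0, -0.15, 0], [3.92, 1.99, -0.12, -0.0, 0.0, -0.15, 0], [3.57, 2.56, -0.12, -0.0, 0.0, -0.151, 0], [3.15, 3.07, -0.11, -0.0, 0.0, -0.15, 0], [2.66, 3.5, -0.12, -0.0, 0.0, -0.15, 0], [2.1, 3.86, -0.12, -0.0, 0.0, -0.15, 0], [1.51, 4.13, -0.11, -0.0, 0.0, -0.151, 0], [0.86, 4.31, -0.12, -0.0, 0.0, -0.15, 0]]
```

Emit:
servo_tool --pt "2.8 -3.4 -0.1 0 0 -0.15 0" --pt "3.3 -2.9 -0.1 0 0 -0.15 0" --pt "3.7 -2.4 -0.1 0 0 -0.15 0" --pt "4.0 -1.8 -0.1 0 0 -0.15 0" --pt "4.2 -1.2 -0.1 0 0 -0.15 0" --pt "4.4 -0.6 -0.1 0 0 -0.15 0" --pt "4.4 0.1 -0.1 0 0 -0.15 0" --pt "4.3 0.7 -0.1 0 0 -0.15 0"

```text
clock: 2.9
eef_pos: [0.3238, -0.1942, 0.2395]
ee_rot: [0.0, 0.698, 0.716, 0.0]
wrist_force: [0.7, -1.1, 0.4]
gripper_width: -0.0
```

Emit:
servo_tool --pt "4.2 1.4 -0.1 0 0 -0.15 0" --pt "3.9 2.0 -0.1 0 0 -0.15 0" --pt "3.6 2.6 -0.1 0 0 -0.15 0" --pt "3.1 3.1 -0.1 0 0 -0.15 0" --pt "2.7 3.5 -0.1 0 0 -0.15 0" --pt "2.1 3.9 -0.1 0 0 -0.15 0" --pt "1.5 4.1 -0.1 0 0 -0.15 0" --pt "0.9 4.3 -0.1 0 0 -0.15 0"

```text
clock: 3.9
eef_pos: [0.4286, 0.1425, 0.2476]
ee_rot: [0.0, 0.171, 0.985, 0.0]
wrist_force: [0.2, -0.4, 0.1]
gripper_width: -0.0
```

Run:
```python
from cell import env
from h import *
p,r,s=cur(env);print(s["clock"],s["q"].round(3),inP(p).round(4),s["gripper_width"],s["wrist_force"].round(2))
B=pose(-.18,.075,.6)
plan(p,r,lin((p,r),B,8),0)
```

```text
3.9 [ 0.052 -0.185  1.905 -0.     1.421 -1.174] [-0.198   0.0025  0.2476] -6.287784607472717e-06 [ 0.17 -0.37  0.12]
[[-0.22, -0.03, 2.16, 0.0, -0.121, 0.0, 0], [0.03, -0.03, 2.17, 0.0, -0.121, 0.0, 0], [0.3, -0.04, 2.14, 0.0, -0.122, 0.0, 0], [0.56, -0.03, 2.1, 0.001, -0.121, 0.001, 0], [0.81, -0.03, 2.01, -0.0, -0.121, -0.0, 0], [1.05, -0.03, 1.9, -0.0, -0.121, -0.0, 0], [1.26, -0.03, 1.76, -0.0, -0.122, 0.0, 0], [1.48, -0.03, 1.59, -0.0, -0.121, 0.0, 0]]
```

Emit:
servo_tool --pt "-0.2 0 2.2 0 -0.12 0 0" --pt "0 0 2.2 0 -0.12 0 0" --pt "0.3 0 2.1 0 -0.12 0 0" --pt "0.6 0 2.1 0 -0.12 0 0" --pt "0.8 0 2.0 0 -0.12 0 0" --pt "1.0 0 1.9 0 -0.12 0 0" --pt "1.3 0 1.8 0 -0.12 0 0" --pt "1.5 0 1.6 0 -0.12 0 0"

```text
clock: 4.9
eef_pos: [0.4355, 0.1303, 0.1075]
ee_rot: [0.409, 0.167, 0.893, -0.082]
wrist_force: [23.4, -4.5, 24.5]
gripper_width: 0.0003
```

Run:
```python
from cell import env
from h import *
p,r,s=cur(env);d=R.from_euler("z",-PP[2]).apply(r.apply([0,0,1]))
print(s["clock"],s["q"].round(3),inP(p).round(4),d.round(3),s["wrist_force"].round(2))
T=env.camera("wrist");cv2.imwrite("pics/w1.png",T["pixels"][:,:,::-1])
c=env.camera("scene")["pixels"][150:280,200:360,::-1]
cv2.imwrite("pics/s1.png",cv2.resize(c,None,fx=4,fy=4,interpolation=cv2.INTER_CUBIC))
```

```text
4.9 [ 0.379 -0.219  2.482 -1.29   0.577  0.211] [-0.1874 -0.0066  0.1075] [ 0.758 -0.028 -0.652] [23.4  -4.5  24.55]
```

View pics/w1.png

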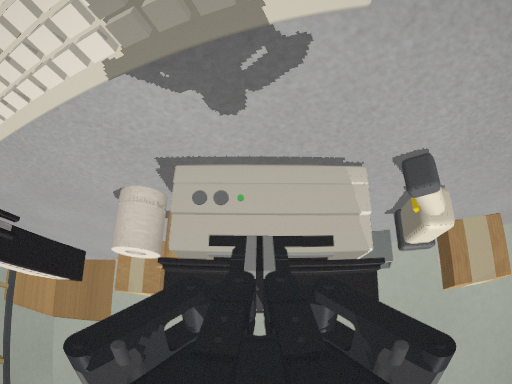

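View pics/s1.png

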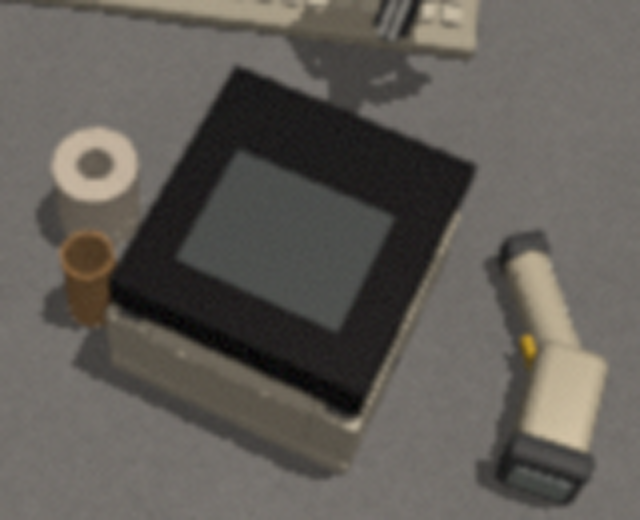

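```bash
cat >> h.py <<'E'
AZ=.146
def pose2(x,z,phi,y=-.05):
    P,_=pose(x,z,phi,y);_,Q=pose(0,0,phi);return P,R.from_euler("z",AZ)*Q
E
python3 - <<'E'
from cell import env
from h import *
p,r,s=cur(env);print(s["clock"],s["q"].round(3),s["wrist_force"].round(2))
plan(p,r,lin((p,r),pose2(-.16,.15,1.0),8),0)
E
```

```text
5.0 [ 0.38  -0.219  2.486 -1.286  0.576  0.203] [ 1.22 -0.26 -0.19]
[[-0.67, -0.53, -0.07, -0.015, 0.035, -0.015, 0], [-0.65, -0.54, -0.11, -0.016, 0.036, -0.015, 0], [-0.64, -0.55, -0.13, -0.015, 0.035, -0.014, 0], [-0.63, -0.56, -0.17, -0.016, 0.036, -0.015, 0], [-0.61, -0.56, -0.19, -0.015, 0.035, -0.015, 0], [-0.6, -0.57, -0.23, -0.016, 0.036, -0.015, 0], [-0.58, -0.57, -0.26, -0.015, 0.035, -0.014, 0], [-0.57, -0.58, -0.28, -0.016, 0.036, -0.015, 0]]
```

Force was only inertial (now ~1 N). I'll unwind the wrist to a steeper tilt.

Emit:
servo_tool --pt "-0.7 -0.5 -0.1 -0.015 0.035 -0.015 0" --pt "-0.7 -0.5 -0.1 -0.015 0.035 -0.015 0" --pt "-0.6 -0.6 -0.1 -0.015 0.035 -0.015 0" --pt "-0.6 -0.6 -0.2 -0.015 0.035 -0.015 0" --pt "-0.6 -0.6 -0.2 -0.015 0.035 -0.015 0" --pt "-0.6 -0.6 -0.2 -0.015 0.036 -0.015 0" --pt "-0.6 -0.6 -0.3 -0.015 0.036 -0.015 0" --pt "-0.6 -0.6 -0.3 -0.016 0.036 -0.015 0"

```text
clock: 6.0
eef_pos: [0.4503, 0.078, 0.1565]
ee_rot: [0.284, 0.092, 0.954, -0.031]
wrist_force: [-0.5, -0.0, -0.4]
gripper_width: -0.0
```

```bash
cat > st.py <<'E'
from cell import env
from h import *
p,r,s=cur(env);d=R.from_euler("z",-PP[2]).apply(r.apply([0,0,1]))
print(s["clock"],s["q"].round(3),inP(p).round(4),"d",d.round(3),"phi",np.arcsin(-d[2]).round(3),"F_P",R.from_euler("z",-PP[2]).apply(s["wrist_force"]).round(2))
E
cat > a.py <<'E'
from st import *
plan(p,r,lin((p,r),pose2(-.15,.07,1.0),8),0)
E
python3 a.py
```

```text
6.0 [-0.027 -0.509  2.43  -0.16   0.654 -1.307] [-0.1557 -0.0508  0.1565] d [ 0.542  0.077 -0.837] phi 0.991 F_P [-0.5  -0.21 -0.44]
[[0.53, 0.01, 0.94, -0.0, 0.001, 0.001, 0], [0.53, 0.0, 0.95, -0.001, 0.001, 0.001, 0], [0.54, 0.01, 0.94, -0.0, 0.001, 0.001, 0], [0.52, -0.0, 0.95, -0.0, 0.002, 0.001, 0], [0.53, 0.0, 0.94, -0.001, 0.001, 0.001, 0], [0.53, 0.0, 0.95, -0.0, 0.001, 0.001, 0], [0.53, 0.0, 0.95, -0.0, 0.001, 0.001, 0], [0.52, 0.01, 0.95, -0.001, 0.001, 0.001, 0]]
```

Emit:
servo_tool --pt "0.5 0 0.9 0 0 0 0" --pt "0.5 0 1.0 0 0 0 0" --pt "0.5 0 0.9 0 0 0 0" --pt "0.5 0 1.0 0 0 0 0" --pt "0.5 0 0.9 0 0 0 0" --pt "0.6 0 1.0 0 0 0 0" --pt "0.6 0 1.0 0 0 0 0" --pt "0.6 0 1.0 0 0 0 0"

```text
clock: 7.0
eef_pos: [0.4548, 0.0778, 0.0654]
ee_rot: [0.283, 0.095, 0.954, -0.03]
wrist_force: [0.6, -0.2, 0.1]
gripper_width: -0.0002
```

```bash
cat >> h.py <<'E'
H=np.array([.088,.1])
def tcp_at(th,phi,l,off=.011):
    e=np.array([-np.cos(th),np.sin(th)]);d=np.array([np.cos(phi),-np.sin(phi)]);u=np.array([np.sin(phi),np.cos(phi)])
    edge=H+.208*e
    c=edge+l*d if th<phi else edge-l*e
    return c-off*u
def lift(ths,phis,l=.025):
    return [pose2(*tcp_at(t,f,l),f) for t,f in zip(ths,phis)]
E
cat > a.py <<'E'
from st import *
a=pose2(-.122,.068,.99);b=pose2(*tcp_at(.0,.99,.025),.99);c=pose2(*tcp_at(.06,.99,.025),.99)
print(inP(b[0]),inP(c[0]))
plan(p,r,lin((p,r),a,4)+lin(a,b,2)+lin(b,c,2),0)
E
python3 a.py
```

```text
7.0 [-0.029 -0.258  2.472 -0.266  0.37  -1.18 ] [-0.1514 -0.0495  0.0654] d [ 0.54   0.077 -0.838] phi 0.994 F_P [0.68 0.02 0.11]
[-0.11547904 -0.05        0.07306376] [-0.11510475 -0.05        0.08553628]
[[-0.64, -0.12, 0.34, -0.001, -0.001, 0.0, 0], [-0.65, -0.12, 0.35, -0.0, -0.001, 0.001, 0], [-0.64, -0.12, 0.34, -0.001, -0.001, 0.0, 0], [-0.64, -0.12, 0.34, -0.0, -0.001, 0.001, 0], [-0.41, -0.05, -0.03, -0.0, 0.0, -0.0, 0], [-0.41, -0.05, -0.04, -0.0, 0.0, -0.0, 0], [-0.35, 0.0, -0.51, -0.0, 0.0, -0.0, 0], [-0.36, -0.0, -0.51, -0.0, 0.0, -0.0, 0]]
```

Emit:
servo_tool --pt "-0.65 -0.1 0.35 0 0 0 0" --pt "-0.65 -0.1 0.35 0 0 0 0" --pt "-0.65 -0.1 0.35 0 0 0 0" --pt "-0.65 -0.1 0.35 0 0 0 0" --pt "-0.4 -0.05 0 0 0 0 0" --pt "-0.4 -0.05 0 0 0 0 0" --pt "-0.35 0 -0.5 0 0 0 0" --pt "-0.35 0 -0.5 0 0 0 0"

```text
clock: 8.0
eef_pos: [0.4889, 0.0656, 0.085]
ee_rot: [0.282, 0.095, 0.954, -0.03]
wrist_force: [-1.2, -0.9, -2.3]
gripper_width: 0.0001
```

```bash
python3 st.py
python3 - <<'E'
from cell import env
import cv2
T=env.camera("wrist");cv2.imwrite("pics/w2.png",T["pixels"][:,:,::-1])
E
```

```text
8.0 [-0.063 -0.212  2.386 -0.197  0.404 -1.276] [-0.1152 -0.0494  0.085 ] d [ 0.539  0.077 -0.839] phi 0.995 F_P [-0.8  -1.22 -2.27]
```

View pics/w2.png

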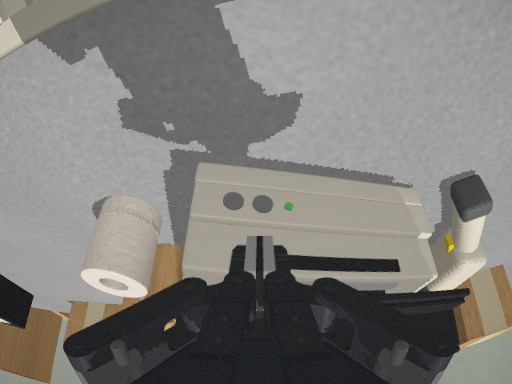

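Run:
```python
from st import *
plan(p,r,lift(.06+.045*np.arange(1,17),[.99]*16),0)
```

```text
8.05 [-0.063 -0.213  2.385 -0.196  0.404 -1.277] [-0.1147 -0.0492  0.086 ] d [ 0.54   0.077 -0.838] phi 0.994 F_P [-4.25 -2.82 -0.84]
[[-0.51, -0.08, -0.73, -0.003, -0.004, 0.002, 0], [-0.6, -0.02, -0.71, 0.0, -0.0, -0.0, 0], [-0.64, -0.02, -0.69, 0.0, -0.0, -0.0, 0], [-0.67, -0.03, -0.65, 0.0, -0.0, -0.0, 0], [-0.7, -0.04, -0.63, 0.0, -0.0, -0.0, 0], [-0.72, -0.04, -0.59, 0.0, -0.0, -0.0, 0], [-0.75, -0.04, -0.56, 0.0, -0.0, -0.0, 0], [-0.77, -0.06, -0.52, 0.0, -0.0, -0.0, 0]] 

[[-0.8, -0.05, -0.49, 0.0, -0.0, -0.0, 0], [-0.82, -0.07, -0.46, 0.0, -0.0, -0.0, 0], [-0.83, -0.07, -0.41, 0.0, -0.0, -0.0, 0], [-0.85, -0.07, -0.38, 0.0, -0.0, -0.0, 0], [-0.87, -0.08, -0.34, 0.0, -0.0, -0.0, 0], [-0.88, -0.08, -0.3, 0.0, -0.0, -0.0, 0], [-0.9, -0.09, -0.26, 0.0, -0.0, -0.0, 0], [-0.9, -0.09, -0.22, 0.0, -0.0, -0.0, 0]]
```

Emit:
servo_tool --pt "-0.45 0 -0.75 0 0 0 0" --pt "-0.6 0 -0.7 0 0 0 0" --pt "-0.65 0 -0.7 0 0 0 0" --pt "-0.65 0 -0.65 0 0 0 0" --pt "-0.7 -0.05 -0.65 0 0 0 0" --pt "-0.7 -0.05 -0.6 0 0 0 0" --pt "-0.75 -0.05 -0.55 0 0 0 0" --pt "-0.75 -0.05 -0.5 0 0 0 0"

```text
clock: 9.05
eef_pos: [0.5051, 0.0606, 0.1574]
ee_rot: [0.283, 0.095, 0.954, -0.03]
wrist_force: [-5.3, -0.7, 0.6]
gripper_width: 0.0004
```

```bash
cat > a.py <<'E'
from st import *
c=env.camera("scene")["pixels"][130:280,180:380,::-1]
w=env.camera("wrist")["pixels"][:,:,::-1]
w=cv2.resize(w,(400,300));cv2.imwrite("pics/b1.png",np.hstack([w,cv2.resize(c,(400,300),interpolation=cv2.INTER_CUBIC)]))
plan(p,r,lift(.42+.045*np.arange(1,17),[.99]*16),0)
E
python3 a.py
```

```text
9.05 [-0.075 -0.326  2.305 -0.126  0.593 -1.363] [-0.0983 -0.0486  0.1574] d [ 0.54   0.077 -0.838] phi 0.994 F_P [-4.71 -2.49  0.55]
[[-0.87, -0.21, -0.49, -0.002, -0.004, 0.001, 0], [-0.82, -0.07, -0.46, -0.0, 0.0, 0.0, 0], [-0.83, -0.07, -0.41, -0.0, 0.0, 0.0, 0], [-0.85, -0.07, -0.38, -0.0, 0.0, 0.0, 0], [-0.87, -0.08, -0.34, -0.0, 0.0, 0.0, 0], [-0.89, -0.09, -0.3, -0.0, 0.0, 0.0, 0], [-0.89, -0.09, -0.26, -0.0, 0.0, 0.0, 0], [-0.91, -0.09, -0.22, -0.0, 0.0, 0.0, 0]] 

[[-0.91, -0.1, -0.18, -0.0, 0.0, 0.0, 0], [-0.92, -0.1, -0.13, -0.0, 0.0, 0.0, 0], [-0.92, -0.11, -0.1, -0.0, 0.0, 0.0, 0], [-0.93, -0.11, -0.05, -0.0, 0.0, 0.0, 0], [-0.89, -0.11, -0.02, -0.0, 0.0, 0.0, 0], [-0.82, -0.1, 0.03, -0.0, 0.0, 0.0, 0], [-0.81, -0.11, 0.07, -0.0, 0.0, 0.0, 0], [-0.81, -0.1, 0.1, -0.0, 0.0, 0.0, 0]]
```

View pics/b1.png

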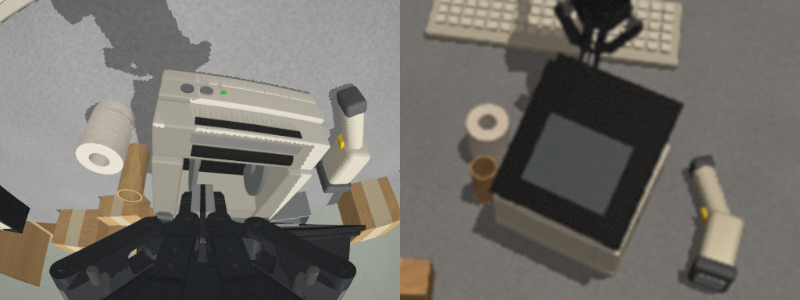

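Emit:
servo_tool --pt "-0.8 -0.1 -0.5 0 0 0 0" --pt "-0.8 -0.05 -0.45 0 0 0 0" --pt "-0.85 -0.05 -0.4 0 0 0 0" --pt "-0.85 -0.1 -0.4 0 0 0 0" --pt "-0.85 -0.1 -0.35 0 0 0 0" --pt "-0.9 -0.1 -0.3 0 0 0 0" --pt "-0.9 -0.1 -0.25 0 0 0 0" --pt "-0.9 -0.1 -0.2 0 0 0 0"

```text
clock: 10.15
eef_pos: [0.5453, 0.0453, 0.2185]
ee_rot: [0.283, 0.095, 0.954, -0.03]
wrist_force: [-1.6, 1.3, 0.7]
gripper_width: -0.0
```

```bash
cat > a.py <<'E'
from st import *
plan(p,r,lift(.78+.05*np.arange(1,17),[.99]*16),0)
E
python3 a.py
```

```text
10.15 [-0.108 -0.298  2.155 -0.081  0.711 -1.434] [-0.0552 -0.0494  0.2185] d [ 0.54   0.077 -0.838] phi 0.993 F_P [-1.9   0.66  0.74]
[[-1.04, -0.17, -0.28, -0.003, -0.003, 0.001, 0], [-1.02, -0.11, -0.14, 0.0, -0.0, 0.0, 0], [-1.03, -0.12, -0.1, 0.0, -0.0, 0.0, 0], [-1.03, -0.13, -0.04, 0.0, -0.0, 0.0, 0], [-0.93, -0.11, 0.01, 0.0, -0.0, 0.0, 0], [-0.91, -0.12, 0.05, 0.0, -0.0, 0.0, 0], [-0.9, -0.12, 0.1, 0.0, -0.0, 0.0, 0], [-0.9, -0.12, 0.15, 0.0, -0.0, 0.0, 0]] 

[[-0.88, -0.13, 0.19, 0.0, -0.0, 0.0, 0], [-0.88, -0.12, 0.23, 0.0, -0.0, 0.0, 0], [-0.86, -0.13, 0.28, 0.0, -0.0, 0.0, 0], [-0.85, -0.13, 0.32, 0.0, -0.0, 0.0, 0], [-0.83, -0.13, 0.36, 0.0, -0.0, 0.0, 0], [-0.81, -0.14, 0.41, 0.0, -0.0, 0.0, 0], [-0.78, -0.13, 0.44, 0.0, -0.0, 0.0, 0], [-0.77, -0.13, 0.49, 0.0, -0.0, 0.0, 0]]
```

Emit:
servo_tool --pt "-1.0 -0.15 -0.25 0 0 0 0" --pt "-1.0 -0.1 -0.15 0 0 0 0" --pt "-1.0 -0.1 -0.1 0 0 0 0" --pt "-1.0 -0.1 -0.05 0 0 0 0" --pt "-0.95 -0.1 0 0 0 0 0" --pt "-0.9 -0.1 0.05 0 0 0 0" --pt "-0.9 -0.1 0.1 0 0 0 0" --pt "-0.9 -0.1 0.15 0 0 0 0"

```text
clock: 11.15
eef_pos: [0.6052, 0.0247, 0.2621]
ee_rot: [0.283, 0.095, 0.954, -0.03]
wrist_force: [-1.3, 0.3, 0.3]
gripper_width: 0.0001
```

```bash
cat > a.py <<'E'
from st import *
c=env.camera("scene")["pixels"][110:280,160:390,::-1]
w=cv2.resize(env.camera("wrist")["pixels"][:,:,::-1],(400,300));cv2.imwrite("pics/b2.png",np.hstack([w,cv2.resize(c,(400,300),interpolation=cv2.INTER_CUBIC)]))
plan(p,r,lift(1.18+.04*np.arange(1,17),[.99]*16),0)
E
python3 a.py
```

```text
11.15 [-0.141 -0.174  1.965 -0.05   0.775 -1.487] [ 0.0081 -0.0484  0.2621] d [ 0.54   0.077 -0.838] phi 0.994 F_P [-1.29 -0.18  0.29]
[[-0.83, -0.27, 0.1, -0.002, -0.004, 0.001, 0], [-0.7, -0.1, 0.18, -0.0, 0.0, 0.0, 0], [-0.7, -0.11, 0.2, -0.0, 0.0, 0.0, 0], [-0.68, -0.1, 0.24, -0.0, 0.0, 0.0, 0], [-0.68, -0.1, 0.26, -0.0, 0.0, 0.0, 0], [-0.66, -0.11, 0.28, -0.0, 0.0, 0.0, 0], [-0.66, -0.1, 0.32, -0.0, 0.0, 0.0, 0], [-0.63, -0.11, 0.34, -0.0, 0.0, 0.0, 0]] 

[[-0.63, -0.11, 0.37, -0.0, 0.0, 0.0, 0], [-0.61, -0.1, 0.39, -0.0, 0.0, 0.0, 0], [-0.59, -0.11, 0.41, -0.0, 0.0, 0.0, 0], [-0.58, -0.11, 0.44, -0.0, 0.0, 0.0, 0], [-0.56, -0.1, 0.46, -0.0, 0.0, 0.0, 0], [-0.53, -0.11, 0.49, -0.0, 0.0, 0.0, 0], [-0.52, -0.1, 0.5, -0.0, 0.0, 0.0, 0], [-0.5, -0.11, 0.53, -0.0, 0.0, 0.0, 0]]
```

View pics/b2.png

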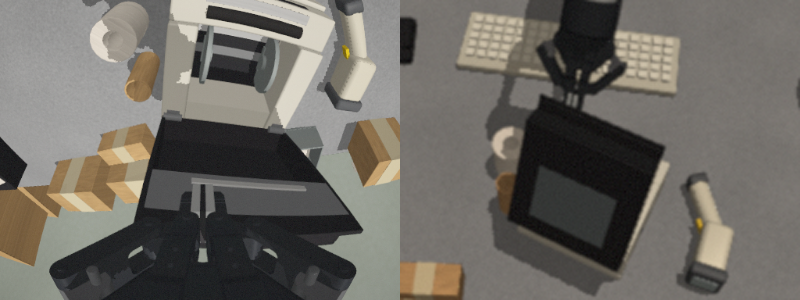

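Emit:
servo_tool --pt "-0.8 -0.15 0.1 0 0 0 0" --pt "-0.7 -0.1 0.2 0 0 0 0" --pt "-0.7 -0.1 0.2 0 0 0 0" --pt "-0.7 -0.1 0.25 0 0 0 0" --pt "-0.7 -0.1 0.25 0 0 0 0" --pt "-0.65 -0.1 0.3 0 0 0 0" --pt "-0.65 -0.1 0.3 0 0 0 0" --pt "-0.65 -0.1 0.35 0 0 0 0"

```text
clock: 12.25
eef_pos: [0.6595, 0.005, 0.2759]
ee_rot: [0.283, 0.095, 0.954, -0.03]
wrist_force: [0.4, -0.6, 0.8]
gripper_width: -0.0003
```

Emit:
servo_tool --pt "-0.6 -0.1 0.35 0 0 0 0" --pt "-0.6 -0.1 0.4 0 0 0 0" --pt "-0.6 -0.1 0.4 0 0 0 0" --pt "-0.6 -0.1 0.45 0 0 0 0" --pt "-0.55 -0.1 0.45 0 0 0 0" --pt "-0.55 -0.1 0.5 0 0 0 0" --pt "-0.5 -0.1 0.5 0 0 0 0" --pt "-0.5 -0.1 0.5 0 0 0 0"

```text
clock: 13.25
eef_pos: [0.7137, -0.0141, 0.2704]
ee_rot: [0.283, 0.095, 0.954, -0.03]
wrist_force: [1.0, 0.3, 0.1]
gripper_width: -0.0001
```

```bash
cat > a.py <<'E'
from st import *
c=env.camera("scene")["pixels"][110:280,160:390,::-1]
w=cv2.resize(env.camera("wrist")["pixels"][:,:,::-1],(400,300));cv2.imwrite("pics/b3.png",np.hstack([w,cv2.resize(c,(400,300),interpolation=cv2.INTER_CUBIC)]))
E
python3 a.py
```

```text
13.25 [-0.184  0.104  1.677 -0.016  0.783 -1.547] [ 0.1234 -0.0481  0.2704] d [ 0.54   0.077 -0.838] phi 0.994 F_P [0.81 0.67 0.1 ]
```

View pics/b3.png

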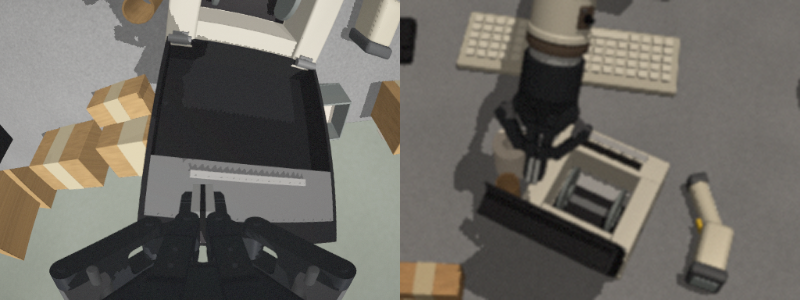

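```bash
cat > a.py <<'E'
from st import *
a=pose2(.06,.275,.99);b=pose(.011,.22,np.pi/2)
plan(p,r,lin((p,r),a,2)+lin(a,b,6),0)
E
python3 a.py
```

```text
13.35 [-0.184  0.105  1.677 -0.016  0.783 -1.547] [ 0.1234 -0.0483  0.2702] d [ 0.54   0.077 -0.838] phi 0.994 F_P [ 0.09  0.83 -0.84]
[[2.51, 0.38, -1.92, -0.001, -0.002, 0.001, 0], [2.5, 0.37, -1.92, -0.002, -0.002, 0.0, 0], [1.08, 0.94, 0.39, 0.007, 0.096, 0.024, 0], [1.06, 0.92, 0.48, 0.008, 0.097, 0.024, 0], [1.02, 0.9, 0.58, 0.007, 0.097, 0.023, 0], [0.99, 0.89, 0.68, 0.007, 0.096, 0.024, 0], [0.94, 0.86, 0.75, 0.007, 0.097, 0.023, 0], [0.88, 0.85, 0.84, 0.007, 0.097, 0.024, 0]]
```

Emit:
servo_tool --pt "2.5 0.4 -1.9 0 0 0 0" --pt "2.5 0.4 -1.9 0 0 0 0" --pt "1.1 0.9 0.4 0.007 0.097 0.024 0" --pt "1.1 0.9 0.5 0.007 0.097 0.024 0" --pt "1.0 0.9 0.6 0.007 0.097 0.024 0" --pt "1.0 0.9 0.7 0.007 0.097 0.024 0" --pt "0.9 0.9 0.8 0.007 0.097 0.024 0" --pt "0.9 0.9 0.8 0.007 0.097 0.024 0"

```text
clock: 14.35
eef_pos: [0.6244, 0.0708, 0.2194]
ee_rot: [-0.004, 0.173, 0.985, -0.001]
wrist_force: [0.6, -0.1, 0.2]
gripper_width: 0.0001
```

```bash
cat > a.py <<'E'
from st import *
c=env.camera("wrist");f=np.array(c["intrinsics"]);T=np.array(c["tool_from_camera"])
def wp(P):
    P=(r.inv().apply(np.atleast_2d(P)-p)-T[:3,3])@T[:3,:3]
    n=np.linalg.norm(P[:,:2],axis=1);th=np.arctan2(n,P[:,2])
    return P[:,:2]/n[:,None]*th[:,None]*f[0,0]+[f[0,2],f[1,2]]
im=c["pixels"][:,:,::-1].copy()
def dr(P,col,cl=True):
    # sample edges densely
    P=np.array(P,float);Q=np.vstack([np.linspace(P[i],P[(i+1)%len(P)],15) for i in range(len(P))])
    cv2.polylines(im,[np.int32(np.round(wp(W(Q,PP))))],True,col,1)
dr([[-.045,-.061,.088],[-.045,.061,.088],[.067,.061,.088],[.067,-.061,.088]],(0,0,255))
a=np.linspace(0,2*np.pi,30)
for s in(-1,1):dr([[.011+.044*np.cos(t),s*.024,.0445+.044*np.sin(t)] for t in a],(0,255,0))
dr([[-.1,-.095,0],[-.1,.095,0]],(255,0,0))
im=cv2.resize(im,(768,576),interpolation=cv2.INTER_CUBIC);cv2.imwrite("pics/w3.png",im)
for t in("guide_left","guide_right"):print(t,[(np.round(d["bbox"],1).tolist(),round(d["p"],2)) for d in env.boxes_of(t,"wrist")[:2]])
E
python3 a.py
```

```text
14.35 [-0.079  0.31   1.443 -0.     1.398 -1.301] [0.0105 0.0014 0.2194] d [-0.008 -0.003 -1.   ] phi 1.562 F_P [0.6  0.11 0.19]
guide_left [([299.8, 179.7, 18.2, 78.3], 0.6)]
guide_right [([218.4, 178.0, 16.2, 82.4], 0.92)]
```

View pics/w3.png

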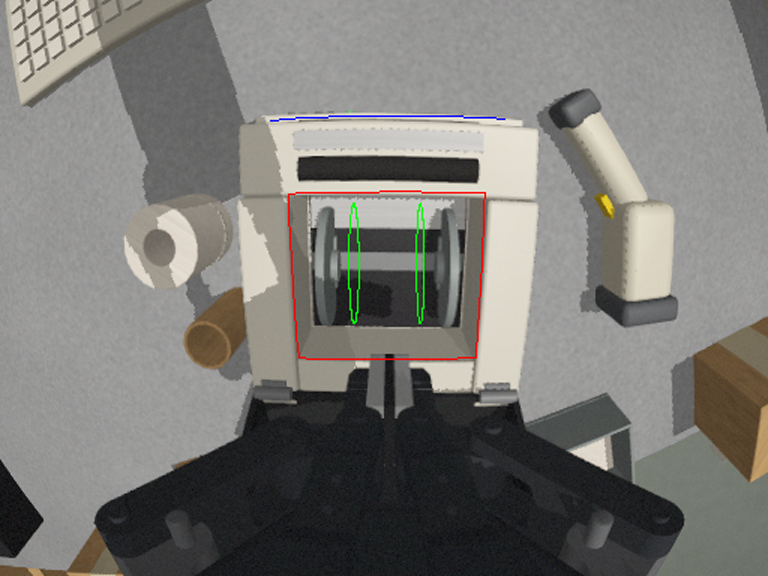

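```bash
cat > a.py <<'E'
from st import *
plan(p,r,lin((p,r),pose(.011,.066,np.pi/2),8),0)
E
python3 a.py
```

```text
14.5 [-7.900e-02  3.090e-01  1.445e+00 -1.000e-03  1.394e+00 -1.302e+00] [0.011  0.0011 0.2185] d [-0.006 -0.003 -1.   ] phi 1.565 F_P [0.06 0.56 0.72]
[[-0.01, -0.01, 1.91, -0.0, -0.001, -0.0, 0], [-0.01, -0.01, 1.9, -0.001, -0.0, -0.0, 0], [-0.01, -0.01, 1.91, -0.0, -0.001, -0.0, 0], [-0.01, -0.01, 1.91, -0.0, -0.001, -0.001, 0], [-0.0, -0.01, 1.9, -0.001, -0.0, 0.0, 0], [-0.01, -0.01, 1.91, -0.0, -0.001, 0.0, 0], [0.0, -0.01, 1.9, -0.0, -0.001, -0.0, 0], [-0.0, -0.01, 1.91, -0.001, -0.001, -0.0, 0]]
```

Emit:
servo_tool --pt "0 0 1.9 0 0 0 0" --pt "0 0 1.9 0 0 0 0" --pt "0 0 1.9 0 0 0 0" --pt "0 0 1.9 0 0 0 0" --pt "0 0 1.9 0 0 0 0" --pt "0 0 1.9 0 0 0 0" --pt "0 0 1.9 0 0 0 0" --pt "0 0 1.9 0 0 0 0"

```text
clock: 15.5
eef_pos: [0.6235, 0.0702, 0.0661]
ee_rot: [-0.003, 0.173, 0.985, -0.001]
wrist_force: [0.9, -0.2, -0.9]
gripper_width: -0.0002
```

Emit:
servo_tool --pt "0 0.4 0 0 0 0 0" --pt "0 0.4 0 0 0 0 0" --pt "0 0.3 0 0 0 0 0" --pt "0 0.3 0 0 0 0 0" --pt "0 0.3 0 0 0 0 0" --pt "0 0.3 0 0 0 0 0" --pt "0 0.3 0 0 0 0 0" --pt "0 0.2 0 0 0 0 0"

```text
clock: 16.5
eef_pos: [0.6321, 0.0939, 0.0673]
ee_rot: [-0.003, 0.173, 0.985, -0.001]
wrist_force: [-0.0, -0.3, -0.1]
gripper_width: 0.0
```

```bash
python3 st.py
```

```text
16.5 [-4.100e-02  4.890e-01  1.525e+00 -1.000e-03  1.133e+00 -1.263e+00] [0.0099 0.0258 0.0673] d [-0.006 -0.002 -1.   ] phi 1.565 F_P [ 0.12 -0.33 -0.08]
```

Emit:
servo_tool --pt "0 0.1 0 0 0 0 0" --pt "0 0.1 0 0 0 0 0" --pt "0 0.1 0 0 0 0 0" --pt "0 0.1 0 0 0 0 0" --pt "0 0.1 0 0 0 0 0" --pt "0 0.1 0 0 0 0 0" --pt "0 0.1 0 0 0 0 0" --pt "0 0.1 0 0 0 0 0"

```text
clock: 17.5
eef_pos: [0.6348, 0.1013, 0.0673]
ee_rot: [-0.003, 0.173, 0.985, -0.001]
wrist_force: [-0.6, -1.5, 0.3]
gripper_width: 0.0001
```

```bash
python3 st.py
```

```text
17.5 [-2.900e-02  4.980e-01  1.513e+00 -1.000e-03  1.137e+00 -1.252e+00] [0.01   0.0337 0.0673] d [-0.006 -0.002 -1.   ] phi 1.565 F_P [-0.06 -1.57  0.29]
```

Emit:
servo_tool --pt "0 0.1 0 0 0 0 0" --pt "0 0.1 0 0 0 0 0" --pt "0 0.1 0 0 0 0 0" --pt "0 0.1 0 0 0 0 0" --pt "0 0.05 0 0 0 0 0" --pt "0 0.05 0 0 0 0 0" --pt "0 0 0 0 0 0 0" --pt "0 0 0 0 0 0 0"

```text
clock: 18.5
eef_pos: [0.6365, 0.106, 0.0673]
ee_rot: [-0.003, 0.173, 0.985, -0.001]
wrist_force: [-0.3, -1.9, -1.2]
gripper_width: 0.0002
```

```bash
sed -i 's/pics\/w3/pics\/w4/; s/s\*.024/s*.054/' a.py
cat > b.py <<'E'
from st import *
c=env.camera("wrist")
cv2.imwrite("pics/w4.png",cv2.resize(c["pixels"][100:300,100:400,::-1],None,fx=2.5,fy=2.5,interpolation=cv2.INTER_CUBIC))
E
python3 b.py
```

```text
18.5 [-0.022  0.503  1.505 -0.     1.139 -1.244] [0.01   0.0387 0.0673] d [-0.005 -0.002 -1.   ] phi 1.565 F_P [ 0.39 -1.88 -1.2 ]
```

View pics/w4.png

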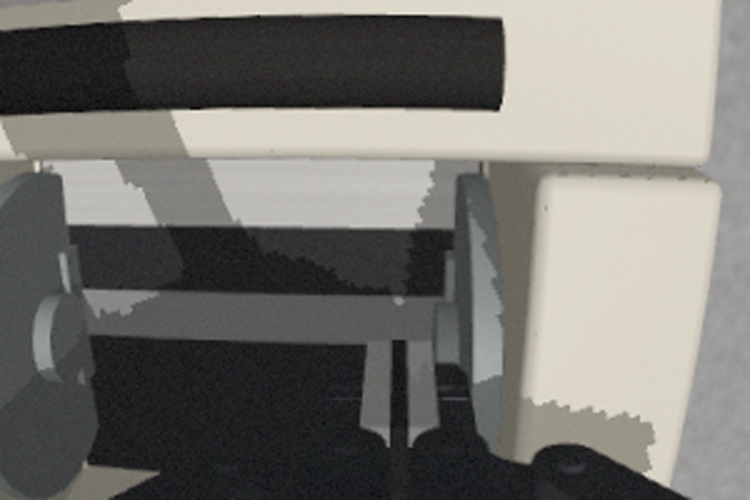

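Emit:
servo_tool --pt "0 0.1 0 0 0 0 0" --pt "0 0.1 0 0 0 0 0" --pt "0 0.1 0 0 0 0 0" --pt "0 0.05 0 0 0 0 0" --pt "0 0.05 0 0 0 0 0" --pt "0 0.05 0 0 0 0 0" --pt "0 0 0 0 0 0 0" --pt "0 0 0 0 0 0 0"

```text
clock: 19.55
eef_pos: [0.6372, 0.1076, 0.0672]
ee_rot: [-0.004, 0.173, 0.985, -0.003]
wrist_force: [-3.6, -11.2, 2.5]
gripper_width: 0.0001
```

```bash
python3 st.py
```

```text
19.55 [-0.017  0.508  1.499 -0.005  1.144 -1.237] [0.0101 0.0404 0.0672] d [-0.007 -0.007 -1.   ] phi 1.561 F_P [  0.42 -11.77   2.54]
```

Emit:
servo_tool --pt "0 -0.4 0 0 0 0 0" --pt "0 -0.8 0 0 0 0 0" --pt "0 -1.0 0 0 0 0 0" --pt "0 -1.0 -1.5 0 0 0 0" --pt "0 -0.5 -3.0 0 0 0 0" --pt "0 0 -3.5 0 0 0 0" --pt "0 0 -3.5 0 0 0 0" --pt "0 0 -3.5 0 0 0 0"

```text
clock: 20.55
eef_pos: [0.6263, 0.0751, 0.2199]
ee_rot: [-0.002, 0.173, 0.985, -0.001]
wrist_force: [0.5, -0.2, 1.1]
gripper_width: -0.0004
```

```bash
sed -i 's/^plan.*//' a.py
cat > a.py <<'E'
from st import *
c=env.camera("wrist");f=np.array(c["intrinsics"]);T=np.array(c["tool_from_camera"])
def wp(P):
    P=(r.inv().apply(np.atleast_2d(P)-p)-T[:3,3])@T[:3,:3]
    n=np.linalg.norm(P[:,:2],axis=1);th=np.arctan2(n,P[:,2])
    return P[:,:2]/n[:,None]*th[:,None]*f[0,0]+[f[0,2],f[1,2]]
im=c["pixels"][:,:,::-1].copy();im=cv2.resize(im,(768,576),interpolation=cv2.INTER_CUBIC)
def dr(P,col):
    P=np.array(P,float);Q=np.vstack([np.linspace(P[i],P[(i+1)%len(P)],15) for i in range(len(P))])
    cv2.polylines(im,[np.int32(np.round(wp(W(Q,PP))*1.5+.25))],True,col,1)
dr([[-.045,-.061,.088],[-.045,.061,.088],[.067,.061,.088],[.067,-.061,.088]],(0,0,255))
a=np.linspace(0,2*np.pi,30)
for s in(-1,1):dr([[.011+.044*np.cos(t),s*.054,.0445+.044*np.sin(t)] for t in a],(0,255,0))
dr([[-.1,-.095,0],[-.1,.095,0]],(255,0,0))
cv2.imwrite("pics/w5.png",im)
E
python3 a.py
```

```text
20.55 [-7.200e-02  3.120e-01  1.438e+00 -1.000e-03  1.396e+00 -1.294e+00] [0.0109 0.0061 0.2199] d [-0.004 -0.002 -1.   ] phi 1.566 F_P [ 0.52 -0.04  1.14]
```

View pics/w5.png

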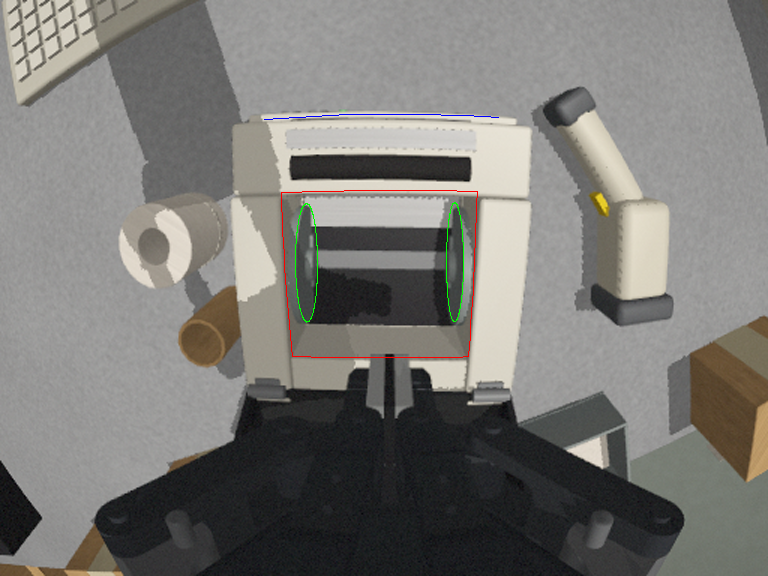

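The guides match the fully-out overlay, and the printer still sits on its original outline. Next I'll take the hand away.

Emit:
servo_tool --pt "0 0 -2 0 0 0 0" --pt "1 0 -2 0 0 0 0" --pt "2 0 -2 0 0 0 0" --pt "3 0 -1 0 0 0 0" --pt "3 0 0 0 0 0 0" --pt "3 0 0 0 0 0 0" --pt "3 0 0 0 0 0 0" --pt "2 0 0 0 0 0 0"

```text
clock: 21.6
eef_pos: [0.4651, 0.134, 0.2886]
ee_rot: [-0.003, 0.173, 0.985, -0.001]
wrist_force: [0.7, 0.4, 0.5]
gripper_width: -0.0003
```

Emit:
servo_tool --pt "1 0 0 0 0 0 0" --pt "0 0 0 0 0 0 0" --pt "0 0 0 0 0 0 0" --pt "0 0 0 0 0 0 0" --pt "0 0 0 0 0 0 0" --pt "0 0 0 0 0 0 0" --pt "0 0 0 0 0 0 0" --pt "0 0 0 0 0 0 0"

```text
clock: 22.6
eef_pos: [0.4575, 0.1369, 0.2884]
ee_rot: [-0.003, 0.173, 0.985, -0.001]
wrist_force: [-0.2, -0.1, 0.9]
gripper_width: -0.0002
```

```bash
cat > b.py <<'E'
from st import *
o=[]
for c,(v,u) in(("scene",(110,160)),("top",(80,130))):
    r_=env.camera(c);K=np.array(r_["intrinsics"]);T=r_["cam_to_world"];im=r_["pixels"][v:v+150,u:u+200,::-1]
    im=cv2.resize(im,(800,600),interpolation=cv2.INTER_CUBIC)
    q=lambda P:np.int32((proj(W(P,PP),K,T)-[u,v]+.5)*4)
    cv2.polylines(im,[q([[-.092,-.095,0],[-.092,.095,0],[.1,.095,0],[.1,-.095,0]])],True,(255,0,0),1)
    e=np.array([-np.cos(1.92),np.sin(1.92)])*.208+H
    cv2.polylines(im,[q([[H[0],-.093,H[1]],[H[0],.093,H[1]],[e[0],.093,e[1]],[e[0],-.093,e[1]]])],True,(0,255,0),1)
    o.append(cv2.resize(im,(400,300)))
    for t in("label_roll","empty_core","scanner","small_carton"):print(t,c,[np.round(d["bbox"],1).tolist() for d in env.boxes_of(t,c)[:1]])
cv2.imwrite("pics/end.png",np.hstack(o))
E
python3 b.py
```

```text
22.6 [ 0.037 -0.13   1.776 -0.     1.501 -1.186] [-0.1689  0.007   0.2884] d [-0.006 -0.002 -1.   ] phi 1.565 F_P [-0.17 -0.14  0.92]
label_roll scene [[225.1, 196.9, 22.7, 32.4]]
empty_core scene [[222.9, 214.3, 10.9, 13.0]]
scanner scene [[339.4, 241.4, 25.1, 70.1]]
small_carton scene [[175.8, 271.5, 45.4, 24.8]]
label_roll top [[126.8, 227.7, 22.7, 36.6]]
empty_core top []
scanner top [[187.1, 145.4, 18.9, 17.5]]
small_carton top [[298.9, 129.8, 26.4, 17.2]]
```

Run:
```python
from cell import env
from h import *
c=env.camera("scene");K=np.array(c["intrinsics"]);T=c["cam_to_world"]
M=np.zeros((384,512),bool)
for t in("cover_pan","cover_shell"):
    for d in env.silhouettes(t,"scene")[:1]:print(t,round(d["p"],2),np.round(d["bbox"],1));M|=d["mask"]
for th in(1.4,1.6,1.75,1.85,1.92,2.0):
    e=np.array([-np.cos(th),np.sin(th)]);n=np.array([np.sin(th),np.cos(th)])
    P=[[*(H+a*e+b*n)[[0]],y,(H+a*e+b*n)[1]] for a,b in((0,0),(.208,0),(.208,.009),(.188,.04),(0,.04)) for y in(-.093,.093)]
    h=np.int32(np.round(cv2.convexHull(np.float32(proj(W(np.array(P),PP),K,T)))))
    m=np.zeros((384,512),np.uint8);cv2.fillConvexPoly(m,h,1);m=m>0
    print(th,"IoU",((m&M).sum()/(m|M).sum()).round(3))
```

```text
cover_pan 0.59 [271.  246.4  37.8  31.4]
cover_shell 0.97 [243.  241.2  75.6  47.7]
1.4 IoU 0.175
1.6 IoU 0.243
1.75 IoU 0.367
1.85 IoU 0.517
1.92 IoU 0.743
2.0 IoU 0.659
```

Of the angles tested, the cover silhouette fits best at 1.92 rad, so it is on its stop. Handing in.

```bash
python3 -c "
from cell import env
print(env.finish_job())"
```

```text
the job is handed in; nothing more can be done
None
```

I pushed the cover up from under its lip with the closed fingertips and swung it slowly over past its balance point. It now lies back on its stop. I then pushed the left roll guide out until it hit its stop, which also moved the geared right one. The hand is clear, and I handed the job in at about 23 s of the 48 s allowed.

**Cover:** of the angles I tried, its silhouette in the scene camera fits best at 1.92 rad, the stop.

**Guides:** both match the fully-out overlay in the wrist picture.

**Printer:** the bay outline was still where I first measured it, within about 1 mm. The side push peaked at about 12 N when the guide reached its stop, above the 10 N that can shift the printer, so a slide smaller than that can't be ruled out.

**Other things on the bench:** the scanner, label roll and small carton are within about 2 pixels of their first positions in the scene camera.
- **Empty core:** its box moved about 6 pixels and shrank, probably because the open cover hides part of it. It was in its usual place in the last wrist picture.
- **Top camera:** in the last check it missed the core, gave the tape dispenser as the label roll, and boxed only part of the scanner.
- **Not rechecked:** mouse, stapler and tape dispenser. The arm did not work near them.

**Other problems:**
- My first tilt of the tool ran wrist joint 4 to its limit, with a 34 N spike in the wrist force. It was gone at the next reading, so I took it for inertia rather than contact.
- I could not view the final overlay picture because the 12-picture limit was reached, so the last cover check is numeric only.

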